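Set out a pH bench for calibration

ROBOT

A 6-joint arm with a two-finger parallel gripper is mounted at the origin on the work surface. World frame = base frame: x ahead of the robot, y to its left, z up, the work surface at z = 0. Lengths are in m, angles in rad, forces in N, time in s.
With the tool pointing down it reaches from about 0.425 to 0.925 m from the base axis. Payload 12.5 kg.
Tool frame: the origin (TCP) lies between the finger pads; the fingertips stand 19 mm ahead of it and the grasp point (between the pads) is the TCP (manip.finger_overhang is the distance from the TCP to the fingertips, in m); z points along the fingers, y is the line along which they close (so a half turn about z gives the same grasp; the last joint's range is limited). The gripper opens to 85 mm and grips with 20 to 120 N. Pads are 22 mm wide; open, the fingers measure 114 mm over their backs; the gripper's body (76 mm by 85 mm) begins 54 mm behind the grasp point. The pads swing forward as they close: fully open they stand 13 mm farther back than shut.
Start: joints at [-1.228, 0.491, 1.559, -0, 1.092, -0.106], TCP at [0.271, -0.563, 0.219] pointing down, gripper open.
Joint ranges: [-3.1, 3.1], [-0.84, 2.19], [0.05, 2.79], [-1.13, 4.28], [0.06, 2.93], [-2.69, 2.69]. Speed limits (rad/s): [2.22, 2.22, 2.79, 3.14, 3.14, 3.14].

INTERFACE

Orientations are given as [roll, pitch, yaw] about the fixed x, y, z axes, in that order (R = Rz(yaw) Ry(pitch) Rx(roll)).
In Python, from plant import manip, kin, get_image, camera_params gives the robot as it stands. Calls block until the motion is done:
- manip.move_to(position, orientation): joint-space move of the TCP to a pose.
- manip.movel(position, velocity=0.15, frame=None, until_force=None): straight line of the TCP; frame=None keeps the orientation; velocity is the mean speed in m/s. With until_force (N) it stops when the force on the tool has changed by that much, and returns True; else False.
- manip.move_j(angles): joint-space move.
- manip.release() and manip.close_gripper(f_grip=None): open the fingers fully, or close them until they stop; f_grip is the grip in N (None keeps the last).
- manip.pause(seconds).
- kin.inverse_kinematics(position, orientation): joint angles nearest the present ones, or None.
- manip.get_obs(): the state.
- get_image(name): name is "side" or "top"; returns (picture, depth): 400x640x3 uint8, red, green, blue; 400x640 float32, m along the optical axis (not along the pixel's ray), 0 where there is no reading.
- camera_params(name): a dict with "camera_matrix" (3x3 intrinsics, pixels), "R" (3x3) and "t" (3): a world point X has camera coordinates R X + t. Camera axes: x right, y down, z forward; pixel columns grow to the right and rows downward; lengths in m; the calibration is good to about 2 mm. A picture is of the moment at which its call begins. camera_params takes no time and is no camera call.
A pose or a line that the arm cannot do raises manip.MotionError and nothing moves.
- manip.job_done(): hands the job in; it is judged then, once.
The state is a dict: "clock": time; "joint_positions": joint angles; "joint_vel": joint speeds; "joint_torque": joint torques, N m; "position": TCP position; "orientation": TCP orientation; "wrist_force": force on the tool from outside, world axes, zero at the start; "torque": the same for the moment, N m; "width": opening from 0.0 (shut) to 1.0 (fully open); "grip_force": force on a finger pad.
Only numpy, scipy, OpenCV 4.12 (cv2) and the standard library are available. Lean on these libraries where they do the work, as an engineer would, in place of code of your own. Each camera call takes 0.05 s, during which the arm holds its last target. There are 200 camera calls.

TASK

Set the bench out for a three-point pH calibration: stand the three buffer bottles in the grey tray, one to a bay, yellow in the middle, red in the bay to its left and blue in the bay to its right, as seen from the robot. Clear of bottles, the stirrer gets the white beaker on the middle of its black plate, and the orange waste beaker stands on the bench close behind the stirrer (the side away from the robot), in line with the plate's middle and about 20 mm clear of the housing. Keep everything upright, set each thing down without dropping it, and leave the green bottle and the conical flask where they stand.

Things in the scene. Friction and masses are not known exactly. Their poses are not given: they have to be found in the camera images.
- red_mid (a point): Capped round buffer bottle with red screw cap and red label band, white sides, 46 mm diameter from the foot to 66 mm up, then a shoulder, cap 37 mm diameter from 74 to 96 mm, 96 mm tall, 110 g. Point: on its axis, half-way up (48 mm above its underside); z is up its axis.
- yellow_mid (a point): Capped round buffer bottle with yellow screw cap and yellow label band, white sides, 46 mm diameter from the foot to 66 mm up, then a shoulder, cap 37 mm diameter from 74 to 96 mm, 96 mm tall, 110 g. Point: on its axis, half-way up (48 mm above its underside); z is up its axis.
- blue_mid (a point): Capped round buffer bottle with blue screw cap and blue label band, white sides, 46 mm diameter from the foot to 66 mm up, then a shoulder, cap 37 mm diameter from 74 to 96 mm, 96 mm tall, 110 g. Point: on its axis, half-way up (48 mm above its underside); z is up its axis. At the start it stands on the stirrer's plate.
- beaker_mid (a point): White plastic beaker, open at the top, straight round wall 50 mm outside diameter, 3 mm thick, 70 mm tall, 60 g, empty. Point: on its axis, half-way up (35 mm above its underside); z is up.
- waste_mid (a point): Orange plastic waste beaker, open at the top, straight round wall 54 mm outside diameter, 3 mm thick, 80 mm tall, 60 g, empty. Point: on its axis, half-way up (40 mm above its underside); z is up.
- stirrer_plate (a point): Fixed magnetic stirrer: white housing, 48 mm high, round black plate of 110 mm diameter on top, blue panel with knob to the robot. Point: centre of the plate's upper face, 55 mm above the bench. x to the stirrer's back (away from robot), y to its left seen from the robot, z up; turned up to 15 degrees. Housing reaches 65 mm behind the point, 95 in front (knob 106), 62 to each side.
- tray_floor (a point): Fixed grey bottle tray, 86 mm (x) by 228 mm (y), three bays in a row along y, each 76 by 69 mm inside, centres 74 mm apart; walls 5 mm thick, 22 mm high over the bench, floor 3 mm over it. Point: centre of the middle bay's floor. x away from the robot, y to the left seen from the robot (bay centres y = +74, 0, -74 mm), z up; turned up to 15 degrees.
- green_mid (a point): Capped round buffer bottle with green screw cap and green label band, white sides, 46 mm diameter from the foot to 66 mm up, then a shoulder, cap 37 mm diameter from 74 to 96 mm, 96 mm tall, 110 g. Point: on its axis, half-way up (48 mm above its underside); z is up its axis. A bystander, not part of the job.
- flask_mid (a point): Small stoppered conical flask of greenish glass, foot 51 mm diameter, neck 22 mm, 95 mm tall. Point: on its axis 48 mm above its underside; z is up. A bystander, not part of the job.
Mind the look-alikes: they are no part of the job. Leave any purple or turquoise look-alike of the part that bears tray_floor alone.

How it is judged:
By the outcome, as a careful person would: the job done as asked, in the order asked, and still so for the second after the job is handed in, with the robot touching nothing.
It also fails if it takes over 118 s, if anything falls off the work surface, if the arm or the gripper's body presses on something with over 40 N, if the wrist force passes 120 N, or if a joint passes its speed limit or range.

## Working session

There is one attempt and no reset: what is moved stays moved. The work goes in short steps, each a Python script; the robot and the scene stay as the last script left them, time stands still between calls to the robot, and variables do not carry over. Pictures are saved under pics/ and viewed, at most 14 in all, crops included, and the job is handed in when it is done.

```bash
ls; mkdir -p pics
python3 - <<'E'
from plant import manip, get_image, camera_params
import cv2, numpy as np
for n in ("top","side"):
    im,d=get_image(n); cv2.imwrite(f"pics/{n}0.png",im[:,:,::-1]); np.savez(f"pics/{n}0.npz",im=im,d=d)
    p=camera_params(n); print(n,p["camera_matrix"].round(1).tolist(),p["R"].round(3).tolist(),p["t"].round(3).tolist())
print(manip.get_obs()["clock"], manip.finger_overhang)
E
```

```text
pics
top [[383.1, 0.0, 315.0], [0.0, 383.1, 205.8], [0.0, 0.0, 1.0]] [[0.019, -1.0, 0.004], [-0.998, -0.019, -0.06], [0.06, -0.003, -0.998]] [-0.011, 0.429, 1.143]
side [[506.4, 0.0, 315.0], [0.0, 506.4, 199.8], [0.0, 0.0, 1.0]] [[-0.982, -0.191, 0.002], [-0.151, 0.767, -0.624], [0.117, -0.613, -0.781]] [0.398, 0.117, 1.571]
0.1 0.019
```

View pics/top0.png

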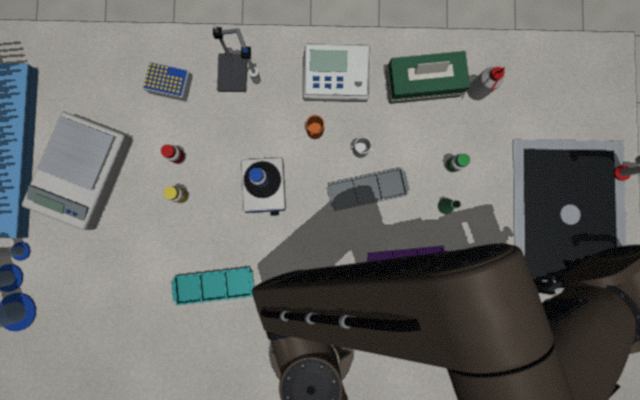

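View pics/side0.png

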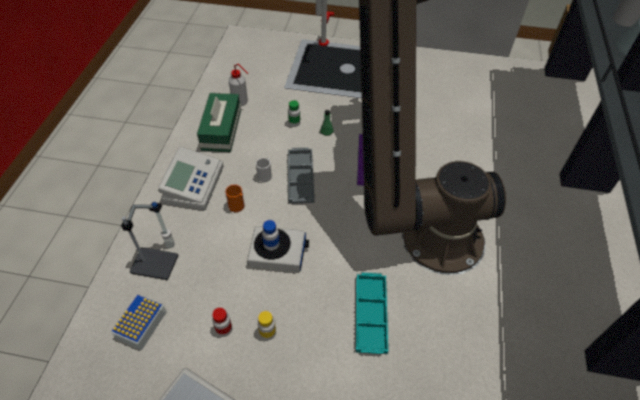

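The top view has far as up and left as +y:

| Item | Pixel position |
|---|---|
| Red bottle | (172,153) |
| Yellow bottle | (175,193) |
| Blue bottle on the stirrer | (258,177), stirrer at (263,185) |
| Orange beaker | (315,127) |
| White beaker | (361,147) |
| Green bottle | (459,162) |
| Flask | (449,205) |

There are three possible trays: grey at (367,188), turquoise at (213,285) and purple at (405,255). The grey one fits the description.

Near red there is also a wash bottle at (492,77) with a red cap. The capped bottle with the red band is the one at (172,153).

```bash
cat > h.py <<'E'
import numpy as np, cv2
from plant import manip, kin, get_image, camera_params
def world(name, d):
    p=camera_params(name); K=p["camera_matrix"]; v,u=np.indices(d.shape)
    c=np.stack([(u-K[0,2])/K[0,0]*d,(v-K[1,2])/K[1,1]*d,d],-1)
    return (c-p["t"])@p["R"]
def ray(name, uv, z):
    p=camera_params(name); K=p["camera_matrix"]; uv=np.atleast_2d(uv).astype(float)
    r=np.c_[(uv-K[:2,2])/[K[0,0],K[1,1]],np.ones(len(uv))]@p["R"]; o=-p["R"].T@p["t"]
    return (o+r*((z-o[2])/r[:,2])[:,None])[:,:2]
def disc(name,im,d,uv,z0,z1,zp,r=14):
    """centre of the pixels near uv with height z0..z1, cast on plane zp; also enclosing-circle centre, radius"""
    W=world(name,d); v,u=np.indices(d.shape)
    m=(np.hypot(u-uv[0],v-uv[1])<r)&(W[...,2]>z0)&(W[...,2]<z1)&(d>0)
    P=ray(name,np.argwhere(m)[:,::-1],zp).astype(np.float32)
    c,R=cv2.minEnclosingCircle(P); return P.mean(0).round(4),np.round(c,4),round(R,4),len(P),np.round(np.median(W[m][:,2]),4)
E
python3 - <<'E'
from h import *
T=np.load("pics/top0.npz"); im,d=T["im"],T["d"]; W=world("top",d)
S=np.load("pics/side0.npz"); ims,ds=S["im"],S["d"]
for n,uv,uvs,z in [("red",(172,153),(220,317),.096),("yel",(175,193),(266,320),.096),("blue",(258,177),(269,231),.151),("green",(459,162),(293,107),.096),("white",(361,147),(263,168),.07),("waste",(315,127),(234,193),.08)]:
    print(n,*disc("top",im,d,uv,z-.012,z+.012,z),"| side",*disc("side",ims,ds,uvs,z-.012,z+.012,z,18))
z=W[...,2]; v,u=np.indices(z.shape)
for n,(u0,u1,v0,v1),a,b,zp in [("tray",(322,412,160,215),.012,.03,.022),("house",(238,290,150,218),.04,.051,.048),("plate",(240,288,155,205),.0515,.062,.055)]:
    m=(u>u0)&(u<u1)&(v>v0)&(v<v1)&(z>a)&(z<b)
    P=ray("top",np.argwhere(m)[:,::-1],zp).astype(np.float32); print(n,len(P),np.median(z[m]),cv2.minAreaRect(P),cv2.minEnclosingCircle(P))
a=cv2.resize(im[110:225,230:420],(760,460),interpolation=cv2.INTER_CUBIC); cv2.imwrite("pics/c1.png",a[:,:,::-1])
print("bench z",np.median(z[100:130,120:200]), z[188,395])
E
```

```text
red [0.5734 0.4181] [0.5743 0.418 ] 0.0207 159 0.0966 | side [0.5736 0.4216] [0.5737 0.4227] 0.022 176 0.0959
yel [0.4552 0.405 ] [0.4558 0.4046] 0.0206 152 0.0962 | side [0.4556 0.4082] [0.4553 0.4081] 0.0209 170 0.0957
blue [0.5029 0.1586] [0.5026 0.1591] 0.0198 162 0.1514 | side [0.5031 0.1621] [0.504  0.1632] 0.0223 140 0.15
green [ 0.5637 -0.416 ] [ 0.5643 -0.4157] 0.0206 154 0.0963 | side [ 0.5625 -0.4129] [ 0.5641 -0.4101] 0.0252 78 0.0941
white [ 0.6041 -0.1368] [ 0.6039 -0.1374] 0.0274 85 0.0696 | side [ 0.6062 -0.1335] [ 0.6044 -0.1333] 0.0303 97 0.0657
waste [0.6602 0.0041] [0.6601 0.0033] 0.0296 95 0.0789 | side [0.6618 0.0066] [0.6626 0.0081] 0.0315 110 0.0769
tray 593 0.02209297952399743 ((0.4850907325744629, -0.15942728519439697), (0.08627551048994064, 0.24095772206783295), 13.383818626403809) ((0.48423588275909424, -0.1596449613571167), 0.12248671054840088)
house 1004 0.0480097843491513 ((0.48287343978881836, 0.15315744280815125), (0.16863422095775604, 0.12369439005851746), 4.429866313934326) ((0.4890718460083008, 0.15242880582809448), 0.0961235761642456)
plate 883 0.05564210720862943 ((0.49516573548316956, 0.1519864946603775), (0.1327195167541504, 0.11933784931898117), 1.7129184007644653) ((0.48813873529434204, 0.14896443486213684), 0.08206070214509964)
bench z 0.0012023574422242488 0.0055213984146354434
```

View pics/c1.png

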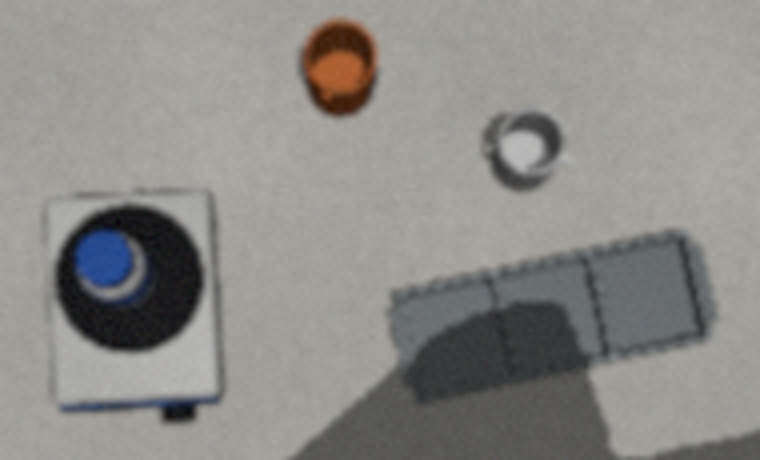

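The crop confirms the grey three-bay tray, the white and orange beakers, and the blue bottle off-centre on the black plate. Next I'll cross-check the tray and plate from the side view.

Run:
```python
from h import *
T=np.load("pics/top0.npz"); S=np.load("pics/side0.npz")
for n,D in (("top",T),("side",S)):
    im,d=D["im"],D["d"]; W=world(n,d); x,y,z=W[...,0],W[...,1],W[...,2]
    near=lambda cx,cy,r:(np.hypot(x-cx,y-cy)<r)
    def rep(l,m,zp):
        m=cv2.morphologyEx(m.astype(np.uint8),cv2.MORPH_OPEN,np.ones((2,2)))if l!="tray" else m
        P=ray(n,np.argwhere(m)[:,::-1],zp).astype(np.float32)
        print(n,l,len(P),cv2.minAreaRect(P),cv2.minEnclosingCircle(P),P.mean(0)); return P
    rep("tray",near(.485,-.16,.135)&(z>.013)&(z<.03),.022)
    rep("house",near(.485,.153,.12)&(z>.042)&(z<.051),.048)
    dark=(im.max(2)<60)&near(.498,.154,.065)&(z>.051)&(z<.06)
    rep("plate",dark,.055)
    g=near(.485,-.16,.11)&(z<.012)&(z>0); print("floor z",np.median(z[g]))
```

```text
top tray 608 ((0.5283033847808838, -0.1491280198097229), (0.17503255605697632, 0.2409660965204239), 13.41485595703125) ((0.4936287999153137, -0.1570259928703308), 0.1244581788778305) [ 0.49023327 -0.16040881]
top house 902 ((0.48556673526763916, 0.15069487690925598), (0.1571604311466217, 0.12344840168952942), 4.4214372634887695) ((0.4861791431903839, 0.1494181752204895), 0.09610603749752045) [0.47208452 0.14909635]
top plate 667 ((0.49977338314056396, 0.15200111269950867), (0.09979158639907837, 0.1021571233868599), 1.1008610725402832) ((0.498870313167572, 0.15108944475650787), 0.052206724882125854) [0.49557838 0.14508547]
floor z 0.0029183136438881542
side tray 472 ((0.5292312502861023, -0.14946767687797546), (0.1766151487827301, 0.24275586009025574), 13.249809265136719) ((0.4942622482776642, -0.15572702884674072), 0.12710173428058624) [ 0.49624705 -0.16002491]
side house 682 ((0.48519444465637207, 0.15835419297218323), (0.15622581541538239, 0.12395231425762177), 4.374795913696289) ((0.48455068469047546, 0.16134920716285706), 0.09543032944202423) [0.46640086 0.16485378]
side plate 443 ((0.4974128305912018, 0.1666061282157898), (0.1027321144938469, 0.08765455335378647), 24.27702522277832) ((0.5006168484687805, 0.1600007712841034), 0.052048057317733765) [0.4956923  0.17058894]
floor z 0.002863941582078982
```

Run:
```python
from h import *
t=np.radians(13.35); ex=np.array([np.cos(t),np.sin(t)]); ey=np.array([-ex[1],ex[0]]); c=np.array([.485,-.1594])
for n in ("top","side"):
    D=np.load(f"pics/{n}0.npz"); d=D["d"]; W=world(n,d); q=(W[...,:2]-c); a,b=q@ex,q@ey; z=W[...,2]
    m=(abs(a)<.055)&(abs(b)<.14)&(d>0)
    hi=m&(z>.016)&(z<.026)
    print(n,"x pct",np.percentile(a[hi],[0,2,50,98,100]).round(4),"y pct",np.percentile(b[hi],[0,2,98,100]).round(4))
    l=m&(abs(a)<.025); bins=np.arange(-.13,.131,.005)
    print([(int(1e3*bins[i]),int(1e4*z[l&(b>=bins[i])&(b<bins[i]+.005)].mean())) for i in range(len(bins)-1)])
```

```text
top x pct [-0.0429 -0.0424  0.0007  0.0426  0.0433] y pct [-0.1208 -0.1187  0.1188  0.1202]
[(-130, 14), (-125, 184), (-120, 217), (-114, 220), (-109, 118), (-104, 35), (-99, 35), (-94, 39), (-89, 30), (-84, 37), (-79, 33), (-74, 39), (-69, 34), (-64, 40), (-59, 35), (-54, 36), (-49, 42), (-44, 51), (-39, 211), (-34, 82), (-29, 30), (-24, 37), (-19, 35), (-14, 32), (-9, 27), (-4, 35), (0, 42), (5, 38), (10, 34), (15, 36), (20, 32), (25, 36), (30, 104), (35, 179), (40, 35), (45, 32), (50, 39), (55, 36), (60, 36), (65, 42), (70, 36), (75, 39), (80, 39), (85, 34), (90, 39), (95, 44), (100, 30), (105, 115), (110, 227), (115, 196), (120, 33), (125, 8)]
side x pct [-0.0429 -0.0421 -0.0006  0.0424  0.0428] y pct [-0.1264 -0.122   0.118   0.1206]<stdin>:9: RuntimeWarning: Mean of empty slice.
  ret = ret.dtype.type(ret / rcount)
Traceback (most recent call last):
ValueError: cannot convert float NaN to integer
```

```bash
cat >> h.py <<'E'
ZT=0.25
TRAY=np.array([.485,-.159]); t=np.radians(13.35); TY=np.array([-np.sin(t),np.cos(t)])
YT=t+np.pi/2
PLATE=np.array([.4994,.1545]); ts=np.radians(4.4); SX=np.array([np.cos(ts),np.sin(ts)])
def hover(xy,yaw,z=ZT):
    best=min((q for y in (yaw,yaw+np.pi) if (q:=kin.inverse_kinematics([*xy,z],[np.pi,0,y])) is not None),key=lambda q:abs(q[5]))
    manip.move_j(best)
def st(l):
    o=manip.get_obs(); print(l,"t%.1f"%o["clock"],np.round(o["position"],4),"w%.3f"%o["width"],"g%.0f"%o["grip_force"],"F",np.round(o["wrist_force"],1))
def pick(xy,yaw,z):
    manip.release(); hover(xy,yaw); manip.movel([*xy,z]); manip.close_gripper(30); st("grip")
    manip.movel([*xy,ZT],velocity=.2); st("lift")
def place(xy,yaw,z):
    hover(xy,yaw); manip.movel([*xy,z+.008],velocity=.2)
    print("touch",manip.movel([*xy,z-.004],velocity=.02,until_force=3)); st("down")
    manip.release(); manip.pause(.2); manip.movel([*xy,ZT],velocity=.2); st("up")
def snap(f,n="top"):
    im,d=get_image(n); cv2.imwrite(f"pics/{f}.png",im[:,:,::-1]); np.savez(f"pics/{f}.npz",im=im,d=d); return im,d
E
python3 - <<'E'
from h import *
pick([.4555,.4065],YT,.052); snap("y1","side")
place(TRAY,YT,.055); snap("y2","side")
E
```

```text
grip t5.7 [0.4559 0.4067 0.0526] w0.473 g29 F [ 0.2 -0.8  5.4]
lift t6.9 [0.4551 0.4062 0.2488] w0.473 g28 F [-0.3  0.4 -2.5]
touch True
down t10.5 [ 0.4851 -0.1589  0.0557] w0.478 g30 F [-0.5  1.4  4.8]
up t12.3 [ 0.4846 -0.1588  0.2491] w1.003 g0 F [ 0.2  0.2 -0.6]
```

```bash
python3 -c "
import cv2,numpy as np
a=cv2.imread('pics/y1.png');b=cv2.imread('pics/y2.png')
cv2.imwrite('pics/y12.png',np.vstack([a[:300],b[:300]]))"
```

```text
(no output)
```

View pics/y12.png

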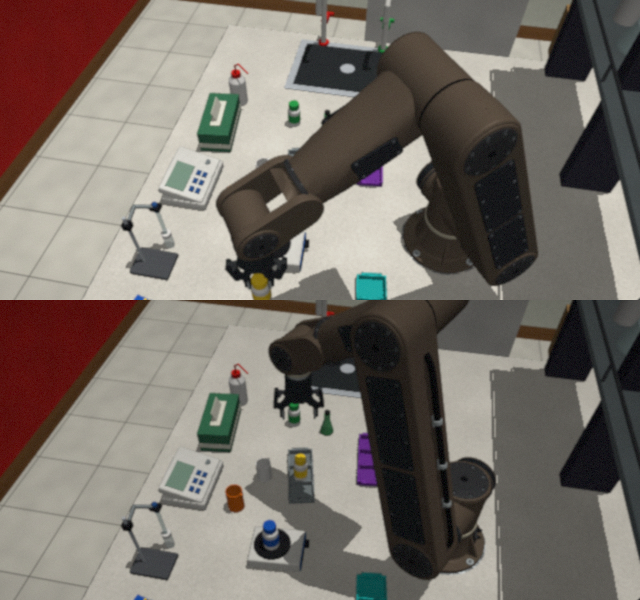

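The top half shows yellow held upright in the gripper at (261,285). The lower half shows it standing in the tray's middle bay at (300,165). Red and blue next.

Run:
```python
from h import *
pick([.574,.420],YT,.052); place(TRAY+.074*TY,YT,.055)
pick([.503,.1605],YT,.107); place(TRAY-.074*TY,YT,.055); 
hover(PLATE+[.03,.1],ts); im,d=snap("b3","side")
```

```text
grip t16.6 [0.5746 0.4202 0.0527] w0.474 g29 F [2.2 0.7 6.1]
lift t17.8 [0.5736 0.4197 0.2485] w0.473 g28 F [ 0.3 -0.6 -1.4]
touch True
down t21.2 [ 0.4682 -0.0869  0.0557] w0.475 g30 F [-0.3  1.8  4.4]
up t23.0 [ 0.4675 -0.0869  0.2491] w0.999 g0 F [ 0.3 -0.4  0.3]
grip t25.8 [0.5036 0.1607 0.1077] w0.472 g28 F [0.7 0.3 5.8]
lift t26.7 [0.5025 0.1604 0.2489] w0.470 g28 F [-0.3  0.3 -1.8]
touch True
down t29.7 [ 0.5022 -0.2309  0.0558] w0.468 g30 F [-0.3  1.1  5.6]
up t31.5 [ 0.5017 -0.2308  0.2491] w0.997 g0 F [-0.2  0.2  0.5]
```

View pics/b3.png

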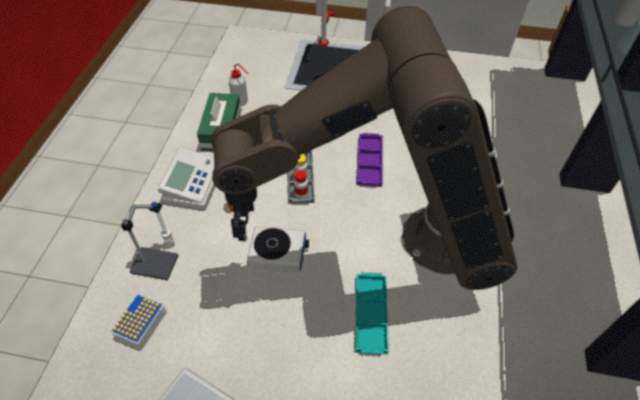

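Red is in the left bay at (301,182), in front of yellow in this view, and the plate is now clear at (271,243). I'll measure the unobstructed plate, then do the white beaker.

Run:
```python
from h import *
for n in ("side","top"):
    if n=="side": D=np.load("pics/b3.npz"); im,d=D["im"],D["d"]
    else: im,d=snap("p4","top")
    W=world(n,d); z=W[...,2]
    m=(im.max(2)<75)&(np.hypot(W[...,0]-.4994,W[...,1]-.1545)<.07)&(z>.050)&(z<.061)
    m=cv2.morphologyEx(m.astype(np.uint8),cv2.MORPH_OPEN,np.ones((3,3)))
    P=ray(n,np.argwhere(m)[:,::-1],.055).astype(np.float32); h=cv2.convexHull(P)
    M=cv2.moments(h); print(n,len(P),cv2.minEnclosingCircle(P),M["m10"]/M["m00"],M["m01"]/M["m00"],np.ptp(P,axis=0))
pick([.6045,-.1353],ts,.042)
```

```text
side 732 ((0.5038982629776001, 0.1584073305130005), 0.05420399457216263) 0.5035335115393619 0.15865721996699228 [0.10163283 0.10430844]
top 1028 ((0.5013681650161743, 0.15532222390174866), 0.05463213473558426) 0.5019582385279041 0.1554613388725831 [0.10050404 0.10795242]
grip t37.7 [ 0.6049 -0.1354  0.0427] w0.578 g30 F [0.2 0.5 5.6]
lift t38.9 [ 0.6041 -0.1352  0.2488] w0.575 g31 F [-0.1  1.2 -0.3]
```

```bash
sed -i 's/PLATE=np.array(\[.4994,.1545\])/PLATE=np.array([.5015,.156])/' h.py
python3 - <<'E'
from h import *
place(PLATE,ts,.097)
w=[.661,.0055]
pick(w,ts,.046)
place(PLATE+.112*SX,ts,.046)
hover([.45,-.45],ts); snap("f_top","top"); snap("f_side","side")
E
```

```text
touch True
down t42.5 [0.5019 0.1564 0.0975] w0.579 g31 F [-0.2  2.1  2.8]
up t44.0 [0.501  0.1559 0.249 ] w1.004 g0 F [ 0.3  0.2 -0. ]
grip t48.6 [0.6615 0.0054 0.0469] w0.627 g31 F [ 0.2 -0.5  5.9]
lift t49.8 [0.6605 0.0055 0.2487] w0.631 g31 F [ 0.6  0.5 -1.2]
touch True
down t53.8 [0.6135 0.1649 0.0467] w0.622 g31 F [-0.3  1.7  3.9]
up t55.6 [0.6127 0.1645 0.2489] w1.003 g0 F [0.4 0.1 0.1]
```

View pics/f_top.png

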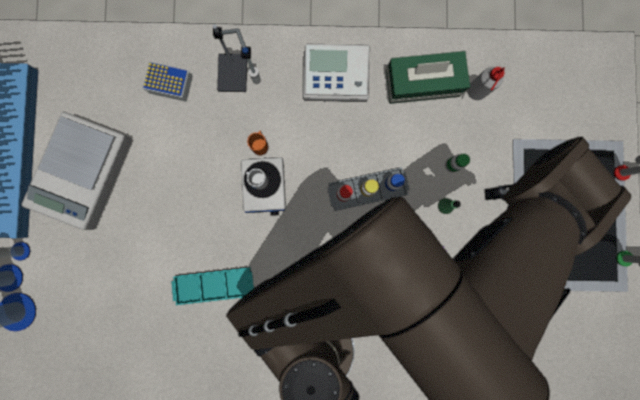

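View pics/f_side.png

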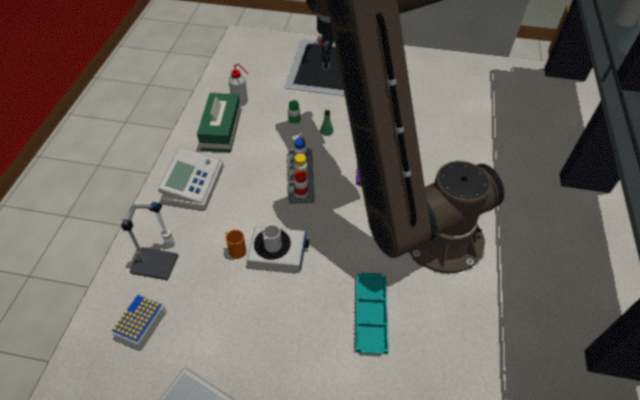

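All six pieces are upright. In the top view red is at (346,190), yellow at (371,186), blue at (396,180), white on the plate at (258,178) and waste behind the stirrer at (258,142). One numeric check of the placings:

Run:
```python
from h import *
L={"top":{"w":(258,177),"o":(258,142),"r":(346,189),"y":(371,186),"b":(396,180)},"side":{"w":(272,233),"o":(236,238),"r":(301,178),"y":(300,160),"b":(300,144)}}
H={"w":.125,"o":.08,"r":.099,"y":.099,"b":.099}
for n in L:
    D=np.load(f"pics/f_{n}.npz"); im,d=D["im"],D["d"]; W=world(n,d); z=W[...,2]
    for k,uv in L[n].items(): print(n,k,*disc(n,im,d,uv,H[k]-.012,H[k]+.012,H[k],16))
    q=(W[...,:2]-PLATE); a=q@SX; b=q@np.array([-SX[1],SX[0]])
    m=(abs(a)<.075)&(abs(b)<.075)&(z>.042)&(z<.051)
    P=ray(n,np.argwhere(m)[:,::-1],.048)-PLATE; A=P@SX;B=P@np.array([-SX[1],SX[0]])
    print(n,"house back/left/right rel plate est",np.percentile(A,[98,99.5]).round(4),np.percentile(B,[1,99]).round(4))
    m=(im.max(2)<75)&(np.hypot(a,b)<.07)&(z>.05)&(z<.061)
    P=ray(n,np.argwhere(m)[:,::-1],.055).astype(np.float32); print(n,"plate",cv2.minEnclosingCircle(P))
```

```text
top w [0.498  0.1643] [0.5001 0.1646] 0.0279 86 0.125
top o [0.6097 0.1708] [0.6116 0.1703] 0.0303 98 0.0788
top r [ 0.4677 -0.0858] [ 0.4675 -0.0861] 0.0193 143 0.0992
top y [ 0.4846 -0.157 ] [ 0.4844 -0.1569] 0.0189 145 0.0993
top b [ 0.5017 -0.23  ] [ 0.5014 -0.2303] 0.0198 150 0.0995
top house back/left/right rel plate est [0.0643 0.0652] [-0.0625  0.0599]
top plate ((0.5023794770240784, 0.153935506939888), 0.05306869000196457)
side w [0.4986 0.1648] [0.4982 0.1663] 0.0296 124 0.1216
side o [0.6092 0.1733] [0.6113 0.1758] 0.0323 130 0.0763
side r [ 0.4682 -0.0848] [ 0.4714 -0.0956] 0.0386 113 0.0978
side y [ 0.4803 -0.1384] [ 0.4839 -0.1472] 0.0687 174 0.0979
side b [ 0.4945 -0.1999] [ 0.4936 -0.1987] 0.0524 157 0.0979
side house back/left/right rel plate est [0.0641 0.065 ] [-0.0608  0.0633]
side plate ((0.5036000609397888, 0.15705634653568268), 0.05345198139548302)
```

Both beakers stand about 8 mm too far in +y of where they were released. The bottles, gripped along x, did not shift. I'll regrip white along x and check its offset while held, before setting it down.

Run:
```python
from h import *
hover([.499,.1655],YT,.20); manip.movel([.499,.1655,.097]); manip.close_gripper(20); st("grip")
manip.movel([.499,.1655,.12]); st("lift")
im,d=snap("h_side","side"); a=im[150:300,180:350]; cv2.imwrite("pics/h1.png",cv2.resize(a,(680,600),interpolation=cv2.INTER_CUBIC)[:,:,::-1])
W=world("side",d); z=W[...,2]; white=(im.min(2)>90)&(z>.08)&(z<.14)&(np.hypot(W[...,0]-.499,W[...,1]-.165)<.045)
print(white.sum(),W[white].mean(0),np.percentile(W[white],[2,98],axis=0))
```

```text
grip t61.4 [0.4993 0.1656 0.0978] w0.568 g20 F [-1.4 -0.4  6.6]
lift t61.7 [0.4993 0.1656 0.1206] w0.567 g21 F [-0.6 -0.5 -0.6]
241 [0.50180274 0.16377777 0.11435608] [[0.48368871 0.1361162  0.08453407]
 [0.5187026  0.18749445 0.13868327]]
```

View pics/h1.png

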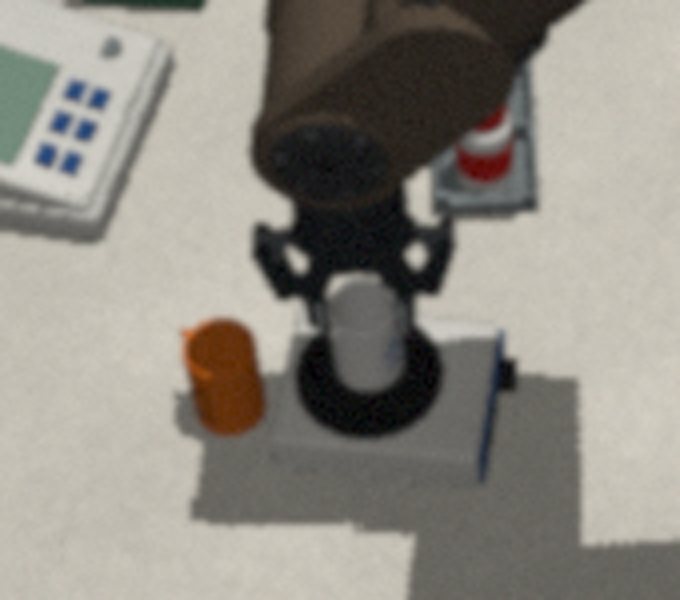

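The beaker is centred in the grip this time, with its surface reaching y=.187, so its axis is near .165. Orange has a pouring lip at about (190,335) in the crop, and a lip like that probably caught the pad when it opened. Now I'll set white down with this x-axis grip and measure.

Run:
```python
from h import *
p=[.502,.1565]
manip.movel([*p,.12]); print(manip.movel([*p,.093],velocity=.02,until_force=3)); st("down")
manip.release(); manip.pause(.2); manip.movel([*p,.25],velocity=.2)
hover([.45,-.45],ts)
for n,o,w in (("top",(258,142),(260,178)),("side",(236,238),(272,233))):
    im,d=snap("g_"+n,n); print(n,"w",*disc(n,im,d,w,.113,.137,.125,16)); print(n,"o",*disc(n,im,d,o,.07,.09,.08,16))
im=np.load("pics/g_top.npz")["im"]; b=np.load("pics/g_side.npz")["im"]
f=lambda a:cv2.resize(a,(400,400),interpolation=cv2.INTER_CUBIC)
cv2.imwrite("pics/g1.png",np.hstack([f(im[120:210,220:310]),f(b[200:290,220:310])])[:,:,::-1])
print(manip.get_obs()["clock"])
```

```text
True
down t63.0 [0.5018 0.1565 0.0978] w0.569 g21 F [-1.5 -1.3  4.3]
top w [0.5014 0.155 ] [0.5016 0.1556] 0.028 93 0.1248
top o [0.6101 0.1712] [0.6116 0.1703] 0.0303 94 0.0794
side w [0.501  0.1571] [0.5006 0.1565] 0.0284 121 0.1212
side o [0.6104 0.1729] [0.6117 0.1747] 0.0314 115 0.0778
66.8833
```

View pics/g1.png

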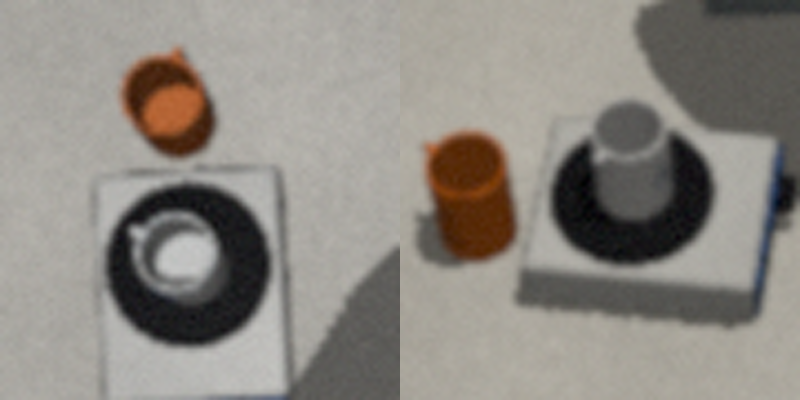

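White is now centred on the plate: its axis is (.501,.156) and the plate centre about (.502,.156). Orange's lip points away and to the right, and its axis is (.610,.1715) against a target of (.613,.1647). I'll nudge it with a gentle diagonal grip clear of the lip and the housing.

Run:
```python
from h import *
yaw=np.radians(150); s=[.6102,.1717]; p=PLATE+.112*SX
hover(s,yaw); manip.movel([*s,.046]); manip.close_gripper(20); st("grip")
manip.movel([*s,.062]); manip.movel([*p,.062]); print(manip.movel([*p,.040],velocity=.02,until_force=3)); st("down")
manip.release(); manip.pause(.2); manip.movel([*p,.25],velocity=.2)
hover([.45,-.45],ts)
for n,o,w in (("top",(260,142),(260,178)),("side",(236,238),(272,233))):
    im,d=snap("k_"+n,n); print(n,"w",*disc(n,im,d,w,.113,.137,.125,16)); print(n,"o",*disc(n,im,d,o,.07,.09,.08,16))
im=np.load("pics/k_top.npz")["im"]; b=np.load("pics/k_side.npz")["im"]
f=lambda a:cv2.resize(a,(400,267),interpolation=cv2.INTER_CUBIC)
cv2.imwrite("pics/k1.png",np.hstack([f(im[100:240,230:440]),f(b[120:260,210:420])])[:,:,::-1])
st("end"); print(p)
```

```text
grip t71.1 [0.6105 0.1716 0.0467] w0.631 g20 F [-0.6 -1.2  6.1]
True
down t72.3 [0.6131 0.1644 0.0466] w0.630 g21 F [-0.6 -1.2  3.8]
top w [0.5008 0.1547] [0.5017 0.1551] 0.0284 93 0.125
top o [0.614  0.1646] [0.6146 0.1629] 0.03 97 0.0795
side w [0.5005 0.157 ] [0.5004 0.1571] 0.029 122 0.1214
side o [0.6125 0.1663] [0.6135 0.1682] 0.032 112 0.0773
end t76.5 [ 0.4505 -0.4494  0.25  ] w1.000 g0 F [ 0.1 -0.  -0.1]
[0.61316991 0.16459253]
```

View pics/k1.png

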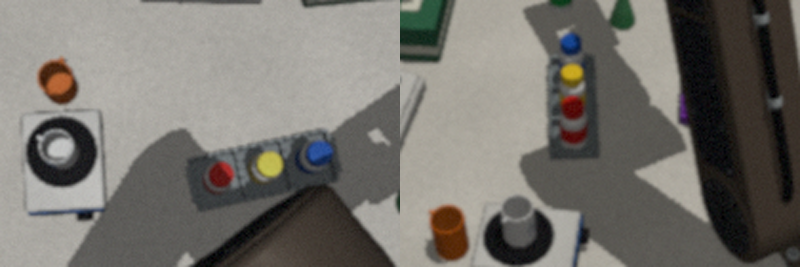

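Everything is standing in place: red, yellow and blue in the left, middle and right bays (left half at (219,177), (267,165), (319,153)), white centred on the plate, and waste at (.613,.165) about 20 mm behind the housing. Handing in.

```bash
python3 -c "
from plant import manip
print(manip.job_done())"
```

```text
the job is handed in; nothing more can be done
None
```

I handed the job in at about 77 s of the 118 s allowed: red, yellow and blue stand in the left, middle and right bays, the white beaker is centred on the plate, and the orange beaker stands about 20 mm behind the stirrer (both beakers first landed about 8 mm off and were re-set).

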